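# Dial open the clinic's drug lockbox

## Robot

A 7-joint arm with a two-finger parallel gripper is mounted at the origin on the work surface. World frame = base frame: x ahead of the robot, y to its left, z up, the work surface at z = 0. Lengths are in m, angles in rad, forces in N, time in s.
With the tool pointing down it reaches from about 0.4 to 0.85 m from the base axis. Payload 10.4 kg.
Tool frame: the origin (TCP) lies midway between the tips of the shut fingers; the grasp point (between the pads) lies 19 mm behind it; z points along the fingers, x is the direction in which the jaws open and shut, and the axes are right-handed (so a half turn about z gives the same grasp; the last joint's range is limited). The gripper opens to 85 mm and grips with 20 to 120 N. Pads are 22 mm wide; open, the fingers measure 114 mm over their backs; the gripper's body (76 mm by 85 mm) begins 54 mm behind the grasp point. The pads swing forward as they close: fully open they stand 13 mm farther back than shut.
Start: joints at [-0.023, 0.332, -0.065, 1.46, 0.022, 1.35, -0.088], TCP at [0.625, 0, 0.231] pointing down, gripper open.
Joint ranges: [-2.6, 2.6], [-0.5, 2.12], [-1.47, 1.34], [0.16, 2.42], [-1.27, 4.41], [0.06, 2.06], [-2.6, 2.6]. Speed limits (rad/s): [2.22, 2.22, 2.79, 2.79, 3.14, 3.14, 3.14].

## Interface

Orientations are given as a unit quaternion [x, y, z, w].
In Python, from workcell import monitor, eyes, ticket, models gives the robot as it stands.
- The arm moves only by the tool servo_tool, never from a script. Its argument "motion" is a list of rows, each a list of 7 numbers: the opening, from 0 (shut) to 1 (fully open), then the shift along the tool's x, y, z in m, then the turn, a rotation vector about the tool's x, y, z in degrees. In form: [[fingers, tx, ty, tz, rx, ry, rz], ...]. A call has 1 to 20 rows; each row is the pose to reach, as a shift and turn from the pose commanded when the call began, along the tool's axes at that moment; what a row does not reach only later rows make up. A row lasts 1/8 s, in which the tool goes at most 62.5 mm and 10.7 degrees, less where a joint would pass 70% of its speed; a pose out of reach is approached as far as the arm can. A call with a gripper value outside its range is refused whole. The fingers move at their own pace and stop on an object; "grip_force" is the grip in N (left out, the last holds). Time passes only in rows, so rows that repeat a pose let the fingers close. It gives the time, the measured TCP pose, the force and the opening at its end, in the units of the state.
- monitor.get_obs(): the state, without advancing time (a new reading comes with each control period).
- eyes.camera(name): name is "scene" or "side" or "wrist"; returns (picture, depth): 480x640x3 uint8, blue, green, red; 480x640 float32, m along the optical axis (not along the pixel's ray), 0 where there is no reading.
- eyes.camera_info(name): a dict with "intrinsics" (3x3 intrinsics, pixels), "extrinsics" (4x4, takes a point from world to camera coordinates); the wrist camera has in their place "tool_from_camera" (4x4, takes a point from camera to tool coordinates, whose origin is the TCP and whose axes are the tool frame's). Camera axes: x right, y down, z forward; pixel columns grow to the right and rows downward; lengths in m; the calibration is good to about 2 mm. A picture is of the moment at which its call begins: read the wrist's pose just before it. camera_info takes no time and is no camera call.
- ticket.hand_in(): hands the job in, once; it reports no verdict.
Trained networks look in the newest picture that a camera, given by its name, has taken for a name from the list of things; names that differ only in an ending like _2 or _b are one class to them, and where a whole thing is asked for, a point or a joint stands for the part that bears it (a point fixed in the world has none). Each returns a list of dicts, best first, with "confidence" (0 to 1); they miss things now and then, are a little off and sometimes report something else, mostly with a low value. They report only what shows in the picture. A call takes as long as a camera call.
- models.boxes_of(camera, thing): "point" ([x, y, z] in m, in the coordinates of the camera as it stood for that picture, good to about 4 mm: the middle of the surface that is visible of it).
The state is a dict: "clock": time; "joint_pos": joint angles; "joint_velocities": joint speeds; "tau": joint torques, N m; "position": TCP position; "ee_rot": TCP orientation; "ft_force": force on the tool from outside, world axes, zero at the start; "torque": the same for the moment, N m; "grip_width": opening from 0.0 (shut) to 1.0 (fully open).
Only numpy, scipy, OpenCV 4.12 (cv2) and the standard library are available. Lean on these libraries where they do the work, as an engineer would, in place of code of your own. Each camera call takes 0.05 s, during which the arm holds its last target. There are 200 camera calls.

## Task

Open the blue drug lockbox on the treatment table. Holding the orange handle, wind the dial clockwise past the red mark twice and stop on it the third time it comes round; wind anticlockwise past the blue mark once and stop on it the second time, not overshooting either stop; then wind clockwise again slowly until the lock stops the dial by itself, without forcing it. Then slide the white cover by its grey handle away from the robot until it is fully open, let go, and do not knock the things standing around the box.

Things in the scene. Friction and masses are not known exactly. Their poses are not given: they have to be found in the camera images.
- lockbox: Blue steel box fixed to the table, 220 x 360 x 100 mm high, origin under its centre. Its x axis is the way the cover opens, its y axis runs from the cover side to the dial side. On the deck (100 mm up) sits the dial; the white sliding cover is 198 mm wide, its top 102 mm up.
- dial_axis (a point): On the dial's upright axis, level with the top of the black disc (96 mm diameter, top 114 mm above the table). A white scale ring (136 mm, tick each 30 degrees) lies under it. After blue, the felt stop comes 1 to 3 rad clockwise, at an unmarked place that differs from box to box; there the dial goes hard at once, and over 22 N on the handle would damage the lock.
- dial (a joint): Turn of the dial in rad, clockwise from above, counting whole turns. Direction of the handle from the axis in the box's frame: pi minus this value. On red at 2.618, on blue at 1.571 (+ 2 pi per turn; stopping or running up to 12 degrees off is still good). Starts between -1.4 and 2.0: red the third time is 15.184, then blue the second time on the way back 7.854. Turns with 2 to 4 N.
- spinner_grip (a point): Centre of the orange upright handle of the dial, a sleeve of 16 mm diameter and 36 mm height that spins freely on its pin, 38 mm from the dial axis; its underside is 3 mm above the disc, its middle 21 mm above the disc, 135 mm above the table. It shows the dial's pointer: a white line runs from the axis to it.
- red_mark (a point): Middle of the red mark (17 x 11 mm) on the scale ring, 58.5 mm from the dial axis, in the box's frame 30 degrees anticlockwise from +x.
- blue_mark (a point): Middle of the blue mark (17 x 11 mm) on the scale ring, 58.5 mm from the dial axis, in the box's frame in the direction of +y.
- cover_grip (a point): Centre of the grey bar handle on the cover, 14 mm (along the box's x) x 110 mm (along its y) x 18 mm high, 129 mm above the table, on two posts with 18 mm of free space beneath it.
- cover (a joint): Sliding of the cover along the box's +x in m, 0 shut, 0.09 fully open at its end stop; it takes about 3 N, and is held by the lock after about 2 mm until the dial has been stopped by the lock.
- pill_jar: Amber jar, 52 mm diameter, 85 mm high, loose, behind the dial side; origin under its centre.
- rinse_bottle: White bottle with blue cap, 54 mm diameter, 150 mm high, loose, beside the dial side; origin under its centre.
- steel_bowl: Steel bowl, 100 mm diameter, 45 mm high, loose, beside the cover side; origin under its centre.

How it is judged:
On the way, in this order (a step that is already met when the one before it is completed fails the run):
1. the dial stands on the red mark for the third time (value of joint dial between 14.96 and 15.41 rad), for 0.2 s.
2. the dial, wound back, stands on the blue mark for the second time (value of joint dial between 7.63 and 8.08 rad), for 0.2 s.
3. the cover is fully open (value of joint cover above 0.08 m), for 0.2 s.
At the end, for the whole second after the job is handed in: the cover is open by more than 80 mm of its 90 mm and at rest; the robot has let go (value of joint cover above 0.08 m and velocity of joint cover between -0.01 and 0.01 m/s); the robot touches nothing.
It fails at once if the dial is forced against its stop: more than 32 N on the lock inside, which is about 22 N on the handle (contact force between cam_c0 and lockbox above 32 N).
It fails at once if a thing around the box is knocked (moved by more than 20 mm) (distance of any of pill_jar, rinse_bottle, steel_bowl from where it was at the start of the episode above 0.02 m).
It also fails if it takes over 72 s, if anything falls off the work surface, if the arm or the gripper's body presses on something with over 40 N, if the wrist force passes 120 N, or if a joint passes its speed limit or range.

## Working session

There is one attempt and no reset: what is moved stays moved. The work goes in short steps, Python scripts to look and compute and a tool call to move; the robot and the scene stay as the last step left them, time stands still between calls to the robot, and variables do not carry over. Pictures are saved under pics/ and viewed, about 8 in all and at most 12, crops included, and the job is handed in when it is done.

Besides the shell and the picture viewer there is one more tool, called after "Call:" as name(argument=value, ...), one argument or row to a line, values as JSON. servo_tool: Moves the arm, as the interface text tells. Its arguments: {"type":"object","properties":{"motion":{"type":"array"},"grip_force":{"type":"number"}},"required":["motion"]}

```bash
mkdir -p pics
cat > h.py <<'E'
import numpy as np, cv2
from workcell import monitor, eyes, ticket, models
def snap(n):
    p,d=eyes.camera(n); return p,d
def toworld(n,pt,obs=None):
    i=eyes.camera_info(n)
    pt=np.append(np.asarray(pt,float),1)
    if n!="wrist": return (np.linalg.inv(i["extrinsics"])@pt)[:3]
    from scipy.spatial.transform import Rotation as R
    T=np.eye(4);T[:3,:3]=R.from_quat(obs["ee_rot"]).as_matrix();T[:3,3]=obs["position"]
    return (T@np.array(i["tool_from_camera"])@pt)[:3]
E
python3 - <<'E'
from h import *
np.set_printoptions(precision=4,suppress=True)
o=monitor.get_obs(); print(o)
for c in ["scene","side","wrist"]:
    o=monitor.get_obs()
    p,d=snap(c); cv2.imwrite(f"pics/{c}0.png",p)
    for t in ["lockbox","dial_axis","spinner_grip","red_mark","blue_mark","cover_grip","pill_jar","rinse_bottle","steel_bowl"]:
        for r in models.boxes_of(c,t)[:2]: print(c,t,round(r["confidence"],2),toworld(c,r["point"],o))
E
```

```text
{'clock': 0.0, 'joint_pos': array([-0.0226,  0.3329, -0.0647,  1.461 ,  0.0216,  1.3499, -0.0885]), 'joint_velocities': array([ 0.0004,  0.0001,  0.0011, -0.0009,  0.0008, -0.0003, -0.0004]), 'tau': array([  0.0005, -62.545 ,   0.0497, -39.161 ,   0.0164,   0.0098,
        -0.    ]), 'position': array([ 0.6246, -0.    ,  0.2305]), 'ee_rot': array([ 1.    ,  0.    , -0.0008,  0.    ]), 'ft_force': array([ 0.0597, -0.3082,  0.1083]), 'torque': array([ 0.0382, -0.0241,  0.0219]), 'grip_width': 0.9991676994725717}
scene lockbox 0.56 [ 0.649 -0.091  0.1  ]
scene dial_axis 0.71 [ 0.6472 -0.0934  0.1002]
scene dial_axis 0.33 [0.6752 0.1802 0.0778]
scene spinner_grip 0.62 [0.6192 0.0252 0.1162]
scene red_mark 0.8 [ 0.6476 -0.0924  0.0996]
scene blue_mark 0.66 [ 0.6439 -0.0895  0.1024]
scene cover_grip 0.87 [ 0.5891 -0.1537  0.102 ]
scene pill_jar 0.72 [ 0.6408 -0.0932  0.1042]
scene pill_jar 0.7 [0.8084 0.0251 0.0621]
scene rinse_bottle 0.65 [0.6754 0.1809 0.0795]
scene steel_bowl 0.89 [ 0.5101 -0.3416  0.0287]
side lockbox 0.61 [0.5738 0.0015 0.0978]
side dial_axis 0.77 [ 0.5738 -0.0025  0.0989]
side red_mark 0.67 [ 0.5709 -0.0019  0.0976]
side blue_mark 0.95 [ 0.5731 -0.0005  0.0986]
side pill_jar 0.79 [0.7849 0.0523 0.056 ]
side rinse_bottle 0.87 [0.6519 0.2067 0.0838]
side steel_bowl 0.83 [ 0.527  -0.3687  0.0261]
wrist lockbox 0.56 [0.6042 0.0024 0.1062]
wrist dial_axis 0.87 [0.6057 0.0044 0.1018]
wrist spinner_grip 0.8 [0.5854 0.0516 0.1527]
wrist spinner_grip 0.69 [0.7832 0.0411 0.0835]
wrist red_mark 0.78 [0.6019 0.0049 0.1039]
wrist blue_mark 0.6 [0.6035 0.0035 0.0958]
wrist cover_grip 0.73 [ 0.59   -0.1101  0.1036]
wrist cover_grip 0.54 [0.5851 0.0505 0.1494]
wrist pill_jar 0.88 [0.7836 0.0448 0.0836]
wrist rinse_bottle 0.75 [0.6594 0.1672 0.0578]
```

View pics/wrist0.png

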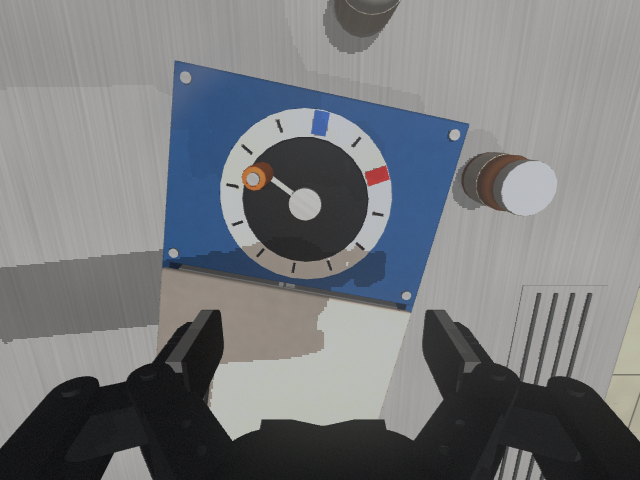

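View pics/scene0.png

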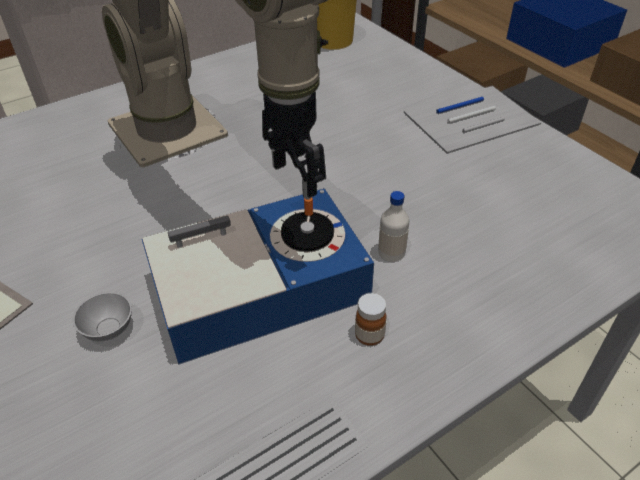

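Wrist view: dial hub at (305,204), orange handle at (255,178), blue mark (320,123), red mark (377,176), box turned about -12°. Scene view: cover handle at (200,230) on the robot's side, jar, bottle and bowl as described.

```bash
cat >> h.py <<'E'
def cloud(n,d,obs=None):
    K=np.array(eyes.camera_info(n)["intrinsics"]); v,u=np.indices(d.shape)
    P=np.stack([(u-K[0,2])*d/K[0,0],(v-K[1,2])*d/K[1,1],d,np.ones_like(d)],-1)
    if n!="wrist": T=np.linalg.inv(eyes.camera_info(n)["extrinsics"])
    else:
        from scipy.spatial.transform import Rotation as R
        T=np.eye(4);T[:3,:3]=R.from_quat(obs["ee_rot"]).as_matrix();T[:3,3]=obs["position"]
        T=T@np.array(eyes.camera_info(n)["tool_from_camera"])
    return (P@T.T)[...,:3]
def masks(p):
    h=cv2.cvtColor(p,cv2.COLOR_BGR2HSV); H,S,V=h[...,0],h[...,1],h[...,2]
    return dict(red=((H<5)|(H>174))&(S>150)&(V>110),blue=(H>108)&(H<125)&(S>100)&(V>140),orange=(H>=7)&(H<18)&(S>170)&(V>100),deck=(H>100)&(H<125)&(S>150))
E
python3 - <<'E'
from h import *
np.set_printoptions(precision=4,suppress=True)
for c in ["wrist","scene","side"]:
    o=monitor.get_obs(); p,d=snap(c); W=cloud(c,d,o); ok=(d>0)
    M=masks(p)
    for k,m in M.items():
        m=m&ok&(W[...,2]>.085)&(W[...,2]<.17)
        if k!="deck":
            n,l,s,_=cv2.connectedComponentsWithStats(m.astype(np.uint8))
            if n<2: continue
            i=1+np.argmax(s[1:,4]); m=l==i
        q=W[m]; v,u=np.nonzero(m)
        print(c,k,m.sum(),(u.mean(),v.mean()),np.median(q,0),q.min(0),q.max(0))
        if k=="deck": print(cv2.minAreaRect((q[:,:2]*1000).astype(np.float32)))
    # handle bar on cover: above 0.115, y<-.05
    m=ok&(W[...,2]>.118)&(W[...,2]<.145)&(W[...,1]<-.06)&(W[...,0]>.4)&(W[...,0]<.75)
    if m.sum()>20: print(c,"bar",m.sum(),W[m].mean(0),cv2.minAreaRect((W[m][:,:2]*1000).astype(np.float32)))
    m=ok&(W[...,2]>.108)&(W[...,2]<.12)&(W[...,1]>-.08)&(np.ptp(p.astype(int),axis=2)<30)&(p.max(2)<80)&(W[...,0]>.5)&(W[...,0]<.7)&(W[...,1]<.1)
    if m.sum()>20: print(c,"disc",m.sum(),W[m].mean(0),cv2.minEnclosingCircle((W[m][:,:2]*1000).astype(np.float32)))
print(monitor.get_obs()["clock"])
E
```

```text
wrist red 290 (np.float64(376.86551724137934), np.float64(175.45172413793102)) [0.6666 0.048  0.102 ] [0.658  0.0408 0.0996] [0.6754 0.0552 0.1042]
wrist blue 352 (np.float64(319.88352272727275), np.float64(122.58238636363636)) [0.6227 0.0867 0.1021] [0.616  0.0778 0.1   ] [0.6293 0.0954 0.1041]
wrist orange 165 (np.float64(252.6060606060606), np.float64(179.9151515151515)) [0.5795 0.0498 0.153 ] [0.5743 0.0451 0.1509] [0.5881 0.059  0.1551]
wrist deck 8348 (np.float64(203.54456157163392), np.float64(184.27264015333014)) [0.5275 0.0403 0.1003] [ 0.4895 -0.0345  0.0854] [0.7217 0.1128 0.1036]
((602.0979614257812, 47.38105010986328), (240.7508544921875, 138.05902099609375), 6.497419357299805)
wrist bar 56 [ 0.5245 -0.136   0.1296] ((523.8334350585938, -137.93130493164062), (20.602401733398438, 0.9755200743675232), 78.64192962646484)
wrist disc 10588 [0.6135 0.0305 0.1142] ((611.4026489257812, 29.139795303344727), 47.80895233154297)
scene red 28 (np.float64(333.2142857142857), np.float64(246.89285714285714)) [0.6665 0.0488 0.1011] [0.6572 0.0439 0.0978] [0.6739 0.0533 0.104 ]
scene blue
[... 843 characters left out ...]
8 0.101 ] [0.6611 0.0444 0.0984] [0.6714 0.0486 0.1016]
side orange 13 (np.float64(326.53846153846155), np.float64(236.76923076923077)) [0.5774 0.0564 0.1499] [0.5739 0.049  0.1478] [0.5845 0.0593 0.153 ]
side deck 1361 (np.float64(328.17487141807493), np.float64(259.8155767817781)) [0.5407 0.0757 0.0987] [ 0.4963 -0.0206  0.0931] [0.7135 0.2032 0.1523]
((601.9214477539062, 91.94773864746094), (218.8018341064453, 218.18080139160156), 2.1783649921417236)
side bar 301 [ 0.5167 -0.1288  0.1329] ((517.6824951171875, -134.7578887939453), (115.5378646850586, 15.95932388305664), 78.31092071533203)
side disc 823 [0.6123 0.0339 0.1123] ((612.0491943359375, 29.249164581298828), 50.92124938964844)
1.65
```

View pics/side0.png

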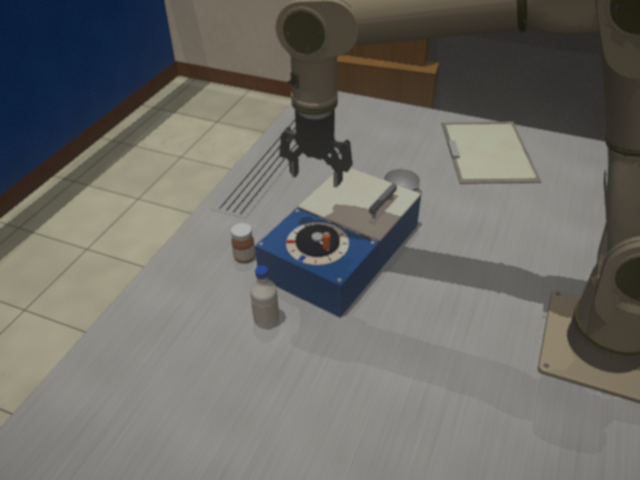

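Side view agrees: cover handle (383,200), dial (318,243), bottle (265,300), jar (242,243), all clear of the dial. Box yaw is about -11°, the axis is at (0.6115, 0.029), the handle at (0.581, 0.052), and the dial reads about 0.45 rad.

Call:
servo_tool(
  motion=[
    [0.5,-0.02,-0.025,0,0,0,6],
    [0.5,-0.0434,-0.052,0.02,0,0,11],
    [0.5,-0.0434,-0.052,0.02,0,0,11],
    [0.5,-0.0434,-0.052,0.02,0,0,11],
  ],
  grip_force=40,
)

```text
clock: 2.15
position: [0.582, 0.0515, 0.2118]
ee_rot: [0.995, -0.096, 0.0, 0.0]
ft_force: [0.3, -0.7, 0.1]
grip_width: 0.5
```

Run:
```python
from h import *
np.set_printoptions(precision=4,suppress=True)
o=monitor.get_obs(); c="wrist"; p,d=snap(c); W=cloud(c,d,o); M=masks(p); cv2.imwrite("pics/w1.png",p)
print(o["position"],o["ee_rot"])
for k in ["red","blue","orange"]:
    m=M[k]&(d>0)&(W[...,2]>.09)&(W[...,2]<.17); q=W[m]
    if len(q): print(k,len(q),np.median(q,0),np.percentile(q,2,axis=0),np.percentile(q,98,axis=0))
m=(d>0)&(W[...,2]>.147)&(W[...,2]<.16)&(np.hypot(W[...,0]-.581,W[...,1]-.052)<.014)
print("top",m.sum(),W[m].mean(0),cv2.minEnclosingCircle((W[m][:,:2]*1000).astype(np.float32)))
m=(d>0)&(np.hypot(W[...,0]-.6115,W[...,1]-.029)<.011); print("hub",np.percentile(W[m][:,2],[10,50,90]))
```

```text
[0.582  0.0515 0.2118] [ 0.9954 -0.0956  0.0004  0.0001]
red 297 [0.6668 0.048  0.1022] [0.6587 0.0419 0.1007] [0.6746 0.054  0.1033]
blue 498 [0.6248 0.0883 0.1022] [ 0.6172 -0.0163  0.0995] [0.7036 0.1825 0.151 ]
orange 170 [0.58   0.0518 0.153 ] [0.5742 0.0454 0.1517] [0.5881 0.0582 0.1542]
top 503 [0.5812 0.0536 0.1534] ((580.7434692382812, 52.73332595825195), 7.996506214141846)
hub [0.1194 0.1204 0.2674]
```

Call:
servo_tool(
  motion=[
    [0.5,-0.001,-0.001,0.045,0,0,0],
    [0.5,-0.001,-0.001,0.088,0,0,0],
    [0.5,-0.001,-0.001,0.088,0,0,0],
    [0,-0.001,-0.001,0.088,0,0,0],
    [0,-0.001,-0.001,0.088,0,0,0],
    [0,-0.001,-0.001,0.088,0,0,0],
    [0,-0.001,-0.001,0.088,0,0,0],
  ],
  grip_force=40,
)

```text
clock: 3.08
position: [0.582, 0.0534, 0.1258]
ee_rot: [0.995, -0.096, 0.002, -0.0]
ft_force: [-2.8, 0.7, 6.9]
grip_width: 0.173
```

Run:
```python
from h import *
o=monitor.get_obs(); print(o["position"],o["ft_force"],o["torque"],o["grip_width"],o["ee_rot"])
p,d=snap("scene"); cv2.imwrite("pics/s2.png",cv2.resize(p[130:290,220:440],None,fx=3,fy=3))
```

```text
[0.58201665 0.0533506  0.12577675] [-2.79968543  0.71021824  6.89350884] [-0.02386535  0.60920326 -0.02796742] 0.17272213635448802 [ 9.95392489e-01 -9.58690199e-02  1.65737575e-03 -4.20872497e-04]
```

```bash
cat > arc.py <<'E'
import sys, numpy as np
a,b,n,dw=float(sys.argv[1]),float(sys.argv[2]),int(sys.argv[3]),int(sys.argv[4])
tz=float(sys.argv[5]) if len(sys.argv)>5 else 0
t=np.linspace(a,b,n+1)[1:]; t=np.append(t,[b]*dw)
print([[0,round(-.038*(np.cos(x)-np.cos(a)),4),round(-.038*(np.sin(x)-np.sin(a)),4),tz,0,0,0] for x in t])
E
python3 arc.py .47 2.47 8 2 -.002
```

```text
[[0, np.float64(0.0053), np.float64(-0.0078), -0.002, 0, 0, 0], [0, np.float64(0.0124), np.float64(-0.0141), -0.002, 0, 0, 0], [0, np.float64(0.0208), np.float64(-0.0185), -0.002, 0, 0, 0], [0, np.float64(0.0301), np.float64(-0.0206), -0.002, 0, 0, 0], [0, np.float64(0.0395), np.float64(-0.0204), -0.002, 0, 0, 0], [0, np.float64(0.0486), np.float64(-0.0178), -0.002, 0, 0, 0], [0, np.float64(0.0569), np.float64(-0.0131), -0.002, 0, 0, 0], [0, np.float64(0.0636), np.float64(-0.0064), -0.002, 0, 0, 0], [0, np.float64(0.0636), np.float64(-0.0064), -0.002, 0, 0, 0], [0, np.float64(0.0636), np.float64(-0.0064), -0.002, 0, 0, 0]]
```

View pics/s2.png

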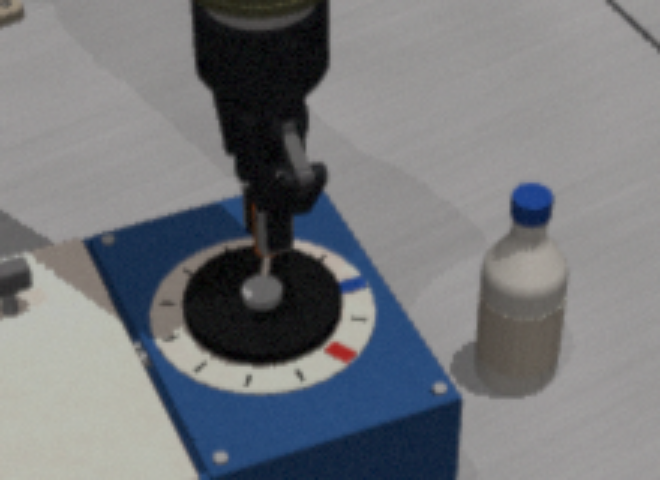

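The crop shows the fingers around the orange handle at (262,225), clear of the hub at (262,293). Starting the clockwise winding.

Call:
servo_tool(
  motion=[
    [0,0.0053,-0.0078,-0.002,0,0,0],
    [0,0.0124,-0.0141,-0.002,0,0,0],
    [0,0.0208,-0.0185,-0.002,0,0,0],
    [0,0.0301,-0.0206,-0.002,0,0,0],
    [0,0.0395,-0.0204,-0.002,0,0,0],
    [0,0.0486,-0.0178,-0.002,0,0,0],
    [0,0.0569,-0.0131,-0.002,0,0,0],
    [0,0.0636,-0.0064,-0.002,0,0,0],
    [0,0.0636,-0.0064,-0.002,0,0,0],
  ],
  grip_force=40,
)

```text
clock: 4.25
position: [0.6462, 0.0463, 0.1259]
ee_rot: [0.995, -0.096, 0.002, -0.0]
ft_force: [5.4, -0.8, 3.4]
grip_width: 0.172
```

```bash
sed -i 's/round(\(-.038[^,]*\),4)/float(round(\1,4))/g' arc.py
cat > where.py <<'E'
from h import *
o=monitor.get_obs(); v=o["position"][:2]-np.array([.6115,.0292]); a=np.arctan2(v[1],v[0])+np.radians(11)
print("clk",o["clock"],"pos",o["position"].round(4),"r",np.hypot(*v).round(4),"dial",(np.pi-a)%(2*np.pi),"F",o["ft_force"].round(1),o["grip_width"])
r=np.array([np.sin(a-np.radians(11)),-np.cos(a-np.radians(11))]); print("Ftan(cw)",r@o["ft_force"][:2],"Frad",v@o["ft_force"][:2]/np.hypot(*v))
E
python3 where.py; python3 arc.py 2.47 8.47 20 0
```

```text
clk 4.25 pos [0.6462 0.0463 0.1259] r 0.0387 dial 2.4911119830488913 F [ 5.4 -0.8  3.4] 0.1717719822660615
Ftan(cw) 3.164339676861391 Frad 4.490839467824871
[[0, 0.0057, 0.0098, 0, 0, 0, 0], [0, 0.0082, 0.0209, 0, 0, 0, 0], [0, 0.0073, 0.0322, 0, 0, 0, 0], [0, 0.0031, 0.0428, 0, 0, 0, 0], [0, -0.0041, 0.0516, 0, 0, 0, 0], [0, -0.0135, 0.058, 0, 0, 0, 0], [0, -0.0244, 0.0613, 0, 0, 0, 0], [0, -0.0357, 0.0612, 0, 0, 0, 0], [0, -0.0465, 0.0577, 0, 0, 0, 0], [0, -0.0559, 0.0513, 0, 0, 0, 0], [0, -0.0629, 0.0423, 0, 0, 0, 0], [0, -0.0669, 0.0317, 0, 0, 0, 0], [0, -0.0676, 0.0204, 0, 0, 0, 0], [0, -0.0649, 0.0093, 0, 0, 0, 0], [0, -0.0591, -0.0005, 0, 0, 0, 0], [0, -0.0507, -0.0081, 0, 0, 0, 0], [0, -0.0404, -0.0128, 0, 0, 0, 0], [0, -0.0291, -0.0144, 0, 0, 0, 0], [0, -0.0179, -0.0125, 0, 0, 0, 0], [0, -0.0078, -0.0074, 0, 0, 0, 0]]
```

Call:
servo_tool(
  motion=[
    [0,0.0057,0.0098,0,0,0,0],
    [0,0.0082,0.0209,0,0,0,0],
    [0,0.0073,0.0322,0,0,0,0],
    [0,0.0031,0.0428,0,0,0,0],
    [0,-0.0041,0.0516,0,0,0,0],
    [0,-0.0135,0.058,0,0,0,0],
    [0,-0.0244,0.0613,0,0,0,0],
    [0,-0.0357,0.0612,0,0,0,0],
    [0,-0.0465,0.0577,0,0,0,0],
    [0,-0.0559,0.0513,0,0,0,0],
    [0,-0.0629,0.0423,0,0,0,0],
    [0,-0.0669,0.0317,0,0,0,0],
    [0,-0.0676,0.0204,0,0,0,0],
    [0,-0.0649,0.0093,0,0,0,0],
    [0,-0.0591,-0.0005,0,0,0,0],
    [0,-0.0507,-0.0081,0,0,0,0],
    [0,-0.0404,-0.0128,0,0,0,0],
    [0,-0.0291,-0.0144,0,0,0,0],
    [0,-0.0179,-0.0125,0,0,0,0],
    [0,-0.0078,-0.0074,0,0,0,0],
  ],
)

```text
clock: 6.75
position: [0.638, 0.0577, 0.1258]
ee_rot: [0.995, -0.095, -0.0, -0.001]
ft_force: [-1.6, 4.1, 8.4]
grip_width: 0.17
```

```bash
python3 where.py; python3 arc.py 8.47 14.47 20 0
```

```text
clk 6.75 pos [0.638  0.0577 0.1258] r 0.0389 dial 2.12710357943281 F [-1.6  4.1  8.4] 0.17024427097478415
Ftan(cw) -3.937579869882322 Frad 1.8826679482023168
[[0, 0.0082, 0.0079, 0, 0, 0, 0], [0, 0.0137, 0.0178, 0, 0, 0, 0], [0, 0.016, 0.0289, 0, 0, 0, 0], [0, 0.0149, 0.0402, 0, 0, 0, 0], [0, 0.0105, 0.0507, 0, 0, 0, 0], [0, 0.0033, 0.0594, 0, 0, 0, 0], [0, -0.0063, 0.0656, 0, 0, 0, 0], [0, -0.0172, 0.0687, 0, 0, 0, 0], [0, -0.0286, 0.0684, 0, 0, 0, 0], [0, -0.0393, 0.0648, 0, 0, 0, 0], [0, -0.0485, 0.0582, 0, 0, 0, 0], [0, -0.0554, 0.0491, 0, 0, 0, 0], [0, -0.0592, 0.0384, 0, 0, 0, 0], [0, -0.0598, 0.0271, 0, 0, 0, 0], [0, -0.0569, 0.0161, 0, 0, 0, 0], [0, -0.0509, 0.0064, 0, 0, 0, 0], [0, -0.0424, -0.001, 0, 0, 0, 0], [0, -0.032, -0.0056, 0, 0, 0, 0], [0, -0.0207, -0.007, 0, 0, 0, 0], [0, -0.0095, -0.0049, 0, 0, 0, 0]]
```

Call:
servo_tool(
  motion=[
    [0,0.0082,0.0079,0,0,0,0],
    [0,0.0137,0.0178,0,0,0,0],
    [0,0.016,0.0289,0,0,0,0],
    [0,0.0149,0.0402,0,0,0,0],
    [0,0.0105,0.0507,0,0,0,0],
    [0,0.0033,0.0594,0,0,0,0],
    [0,-0.0063,0.0656,0,0,0,0],
    [0,-0.0172,0.0687,0,0,0,0],
    [0,-0.0286,0.0684,0,0,0,0],
    [0,-0.0393,0.0648,0,0,0,0],
    [0,-0.0485,0.0582,0,0,0,0],
    [0,-0.0554,0.0491,0,0,0,0],
    [0,-0.0592,0.0384,0,0,0,0],
    [0,-0.0598,0.0271,0,0,0,0],
    [0,-0.0569,0.0161,0,0,0,0],
    [0,-0.0509,0.0064,0,0,0,0],
    [0,-0.0424,-0.001,0,0,0,0],
    [0,-0.032,-0.0056,0,0,0,0],
    [0,-0.0207,-0.007,0,0,0,0],
    [0,-0.0095,-0.0049,0,0,0,0],
  ],
)

```text
clock: 9.25
position: [0.6291, 0.064, 0.1258]
ee_rot: [0.995, -0.095, -0.001, -0.001]
ft_force: [-4.9, 3.0, 10.4]
grip_width: 0.172
```

```bash
python3 where.py; python3 arc.py 14.47 15.18 5 3
```

```text
clk 9.25 pos [0.6291 0.064  0.1258] r 0.039 dial 1.8476211992302667 F [-4.9  3.  10.4] 0.17181585921110407
Ftan(cw) -5.746606006301718 Frad 0.40401480535603307
[[0, 0.005, 0.0021, 0, 0, 0, 0], [0, 0.0096, 0.0049, 0, 0, 0, 0], [0, 0.0137, 0.0083, 0, 0, 0, 0], [0, 0.0174, 0.0123, 0, 0, 0, 0], [0, 0.0204, 0.0168, 0, 0, 0, 0], [0, 0.0204, 0.0168, 0, 0, 0, 0], [0, 0.0204, 0.0168, 0, 0, 0, 0], [0, 0.0204, 0.0168, 0, 0, 0, 0]]
```

Call:
servo_tool(
  motion=[
    [0,0.005,0.0021,-0.001,0,0,0],
    [0,0.0096,0.0049,-0.001,0,0,0],
    [0,0.0137,0.0083,-0.001,0,0,0],
    [0,0.0174,0.0123,-0.001,0,0,0],
    [0,0.0204,0.0168,-0.001,0,0,0],
    [0,0.0204,0.0168,-0.001,0,0,0],
    [0,0.0204,0.0168,-0.001,0,0,0],
    [0,0.0204,0.0168,-0.001,0,0,0],
  ],
)

```text
clock: 10.25
position: [0.6472, 0.0436, 0.126]
ee_rot: [0.995, -0.095, 0.001, -0.001]
ft_force: [8.3, 5.7, -3.0]
grip_width: 0.174
```

```bash
python3 where.py; python3 arc.py 15.18 9.18 20 0; python3 arc.py 9.18 7.85 8 3
python3 - <<'E'
from h import *
p,d=snap("scene"); cv2.imwrite("pics/s3.png",cv2.resize(p[130:290,220:440],None,fx=3,fy=3))
E
```

```text
clk 10.25 pos [0.6472 0.0436 0.126 ] r 0.0384 dial 2.567027371431452 F [ 8.3  5.7 -3. ] 0.17372982251125174
Ftan(cw) -2.2350095703728905 Frad 9.843369880001326
[[0, -0.0071, -0.0088, 0, 0, 0, 0], [0, -0.0165, -0.0152, 0, 0, 0, 0], [0, -0.0274, -0.0185, 0, 0, 0, 0], [0, -0.0388, -0.0184, 0, 0, 0, 0], [0, -0.0496, -0.015, 0, 0, 0, 0], [0, -0.0589, -0.0085, 0, 0, 0, 0], [0, -0.0659, 0.0005, 0, 0, 0, 0], [0, -0.07, 0.0111, 0, 0, 0, 0], [0, -0.0707, 0.0224, 0, 0, 0, 0], [0, -0.068, 0.0335, 0, 0, 0, 0], [0, -0.0622, 0.0432, 0, 0, 0, 0], [0, -0.0538, 0.0508, 0, 0, 0, 0], [0, -0.0435, 0.0556, 0, 0, 0, 0], [0, -0.0322, 0.0571, 0, 0, 0, 0], [0, -0.021, 0.0553, 0, 0, 0, 0], [0, -0.0109, 0.0502, 0, 0, 0, 0], [0, -0.0027, 0.0423, 0, 0, 0, 0], [0, 0.0028, 0.0324, 0, 0, 0, 0], [0, 0.0051, 0.0212, 0, 0, 0, 0], [0, 0.004, 0.0099, 0, 0, 0, 0]]
[[0, -0.002, -0.006, 0, 0, 0, 0], [0, -0.005, -0.0115, 0, 0, 0, 0], [0, -0.0089, -0.0165, 0, 0, 0, 0], [0, -0.0135, -0.0208, 0, 0, 0, 0], [0, -0.0188, -0.0242, 0, 0, 0, 0], [0, -0.0246, -0.0268, 0, 0, 0, 0], [0, -0.0307, -0.0283, 0, 0, 0, 0], [0, -0.037, -0.0288, 0, 0, 0, 0], [0, -0.037, -0.0288, 0, 0, 0, 0], [0, -0.037, -0.0288, 0, 0, 0, 0], [0, -0.037, -0.0288, 0, 0, 0, 0]]
```

View pics/s3.png

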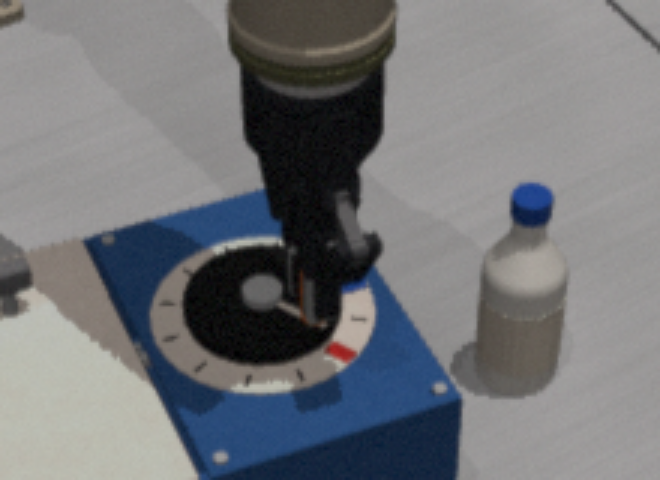

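```bash
cat > ptr.py <<'E'
from h import *
np.set_printoptions(precision=4,suppress=True)
ax=np.array([.6115,.0292])
for c in ["scene","wrist"]:
    o=monitor.get_obs(); p,d=snap(c); W=cloud(c,d,o)
    if c=="wrist": cv2.imwrite("pics/wl.png",p)
    r=np.hypot(W[...,0]-ax[0],W[...,1]-ax[1])
    m=(d>0)&(p.min(2)>110)&(W[...,2]>.109)&(W[...,2]<.119)&(r>.015)&(r<.032)
    if m.sum()>2:
        q=W[m][:,:2]-ax; a=np.arctan2(q[:,1],q[:,0])+np.radians(11)
        print(c,m.sum(),"line dial",(np.pi-np.median(a))%(2*np.pi),np.std(a))
    m=masks(p)["orange"]&(d>0)&(W[...,2]>.115)&(W[...,2]<.16)&(r<.055)
    if m.sum()>2: print(c,"orange",m.sum(),W[m].mean(0),W[m].min(0),W[m].max(0))
E
python3 ptr.py
```

```text
wrist orange 793 [0.6465 0.046  0.1517] [0.6394 0.0353 0.135 ] [0.6541 0.0514 0.1547]
```

Measured from the wrist, the handle stands 3° from red at 15.13 rad. Winding back anticlockwise.

Call:
servo_tool(
  motion=[
    [0,-0.0071,-0.0088,0,0,0,0],
    [0,-0.0165,-0.0152,0,0,0,0],
    [0,-0.0274,-0.0185,0,0,0,0],
    [0,-0.0388,-0.0184,0,0,0,0],
    [0,-0.0496,-0.015,0,0,0,0],
    [0,-0.0589,-0.0085,0,0,0,0],
    [0,-0.0659,0.0005,0,0,0,0],
    [0,-0.07,0.0111,0,0,0,0],
    [0,-0.0707,0.0224,0,0,0,0],
    [0,-0.068,0.0335,0,0,0,0],
    [0,-0.0622,0.0432,0,0,0,0],
    [0,-0.0538,0.0508,0,0,0,0],
    [0,-0.0435,0.0556,0,0,0,0],
    [0,-0.0322,0.0571,0,0,0,0],
    [0,-0.021,0.0553,0,0,0,0],
    [0,-0.0109,0.0502,0,0,0,0],
    [0,-0.0027,0.0423,0,0,0,0],
    [0,0.0028,0.0324,0,0,0,0],
    [0,0.0051,0.0212,0,0,0,0],
    [0,0.004,0.0099,0,0,0,0],
  ],
)

```text
clock: 12.9
position: [0.6498, 0.0314, 0.126]
ee_rot: [0.995, -0.096, 0.001, 0.001]
ft_force: [1.7, -3.5, -6.0]
grip_width: 0.172
```

```bash
python3 where.py
```

```text
clk 12.9 pos [0.6498 0.0314 0.126 ] r 0.0384 dial 2.8931957309598144 F [ 1.7 -3.5 -6. ] 0.17179082068933643
Ftan(cw) 3.551190958516269 Frad 1.4826713718462174
```

Call:
servo_tool(
  motion=[
    [0,-0.002,-0.006,0,0,0,0],
    [0,-0.005,-0.0115,0,0,0,0],
    [0,-0.0089,-0.0165,0,0,0,0],
    [0,-0.0135,-0.0208,0,0,0,0],
    [0,-0.0188,-0.0242,0,0,0,0],
    [0,-0.0246,-0.0268,0,0,0,0],
    [0,-0.0307,-0.0283,0,0,0,0],
    [0,-0.037,-0.0288,0,0,0,0],
    [0,-0.037,-0.0288,0,0,0,0],
    [0,-0.037,-0.0288,0,0,0,0],
    [0,-0.037,-0.0288,0,0,0,0],
  ],
)

```text
clock: 14.28
position: [0.6173, 0.0676, 0.1261]
ee_rot: [0.995, -0.096, -0.001, -0.0]
ft_force: [-2.4, 3.1, -6.3]
grip_width: 0.172
```

```bash
python3 where.py; python3 ptr.py; python3 arc.py 7.85 8.65 10 1
```

```text
clk 14.275 pos [0.6173 0.0676 0.1261] r 0.0389 dial 1.5273968034706993 F [-2.4  3.1 -6.3] 0.17236799824341995
Ftan(cw) -2.8323900985835584 Frad 2.6714924830541964
wrist orange 621 [0.617  0.0691 0.1529] [0.6095 0.0595 0.1452] [0.6241 0.0748 0.1552]
[[0, 0.003, 0.0001, 0, 0, 0, 0], [0, 0.0061, 0.0005, 0, 0, 0, 0], [0, 0.009, 0.0011, 0, 0, 0, 0], [0, 0.012, 0.0019, 0, 0, 0, 0], [0, 0.0148, 0.0029, 0, 0, 0, 0], [0, 0.0176, 0.0042, 0, 0, 0, 0], [0, 0.0202, 0.0057, 0, 0, 0, 0], [0, 0.0227, 0.0074, 0, 0, 0, 0], [0, 0.0251, 0.0093, 0, 0, 0, 0], [0, 0.0273, 0.0114, 0, 0, 0, 0], [0, 0.0273, 0.0114, 0, 0, 0, 0]]
```

Dial at 7.81 by the TCP, in the blue window. Now clockwise, slowly, up to just before the earliest possible stop.

Call:
servo_tool(
  motion=[
    [0,0.003,0.0001,0,0,0,0],
    [0,0.0061,0.0005,0,0,0,0],
    [0,0.009,0.0011,0,0,0,0],
    [0,0.012,0.0019,0,0,0,0],
    [0,0.0148,0.0029,0,0,0,0],
    [0,0.0176,0.0042,0,0,0,0],
    [0,0.0202,0.0057,0,0,0,0],
    [0,0.0227,0.0074,0,0,0,0],
    [0,0.0251,0.0093,0,0,0,0],
    [0,0.0273,0.0114,0,0,0,0],
    [0,0.0273,0.0114,0,0,0,0],
  ],
)

```text
clock: 15.75
position: [0.6436, 0.0509, 0.1262]
ee_rot: [0.995, -0.096, 0.001, -0.0]
ft_force: [2.1, 3.4, -12.7]
grip_width: 0.173
```

```bash
python3 where.py
python3 - <<'E'
import numpy as np
for i in range(31):
    a=8.65+.08*i; f=lambda x:(round(float(-.038*(np.cos(x)-np.cos(a))),4),round(float(-.038*(np.sin(x)-np.sin(a))),4))
    w=a+.04-2*np.pi; th=np.pi-w-np.radians(11); P=np.array([.6115,.0292])+.0387*np.array([np.cos(np.pi-(a+.08)-np.radians(11)),np.sin(np.pi-(a+.08)-np.radians(11))])
    print(round(a+.08,2),f(a+.04),f(a+.08),"expect",P.round(4))
E
```

```text
clk 15.75 pos [0.6436 0.0509 0.1262] r 0.0387 dial 2.3542567910513528 F [  2.1   3.4 -12.7] 0.17320973427888192
Ftan(cw) -1.7010423329779611 Frad 3.6369325933845764
8.73 (0.001, 0.0011) (0.002, 0.0023) expect [0.6454 0.0478]
8.81 (0.0009, 0.0012) (0.0019, 0.0024) expect [0.6468 0.0451]
8.89 (0.0009, 0.0013) (0.0017, 0.0026) expect [0.6479 0.0422]
8.97 (0.0007, 0.0013) (0.0014, 0.0027) expect [0.6489 0.0393]
9.05 (0.0006, 0.0014) (0.0012, 0.0028) expect [0.6496 0.0362]
9.13 (0.0005, 0.0014) (0.001, 0.0029) expect [0.65   0.0332]
9.21 (0.0004, 0.0015) (0.0008, 0.0029) expect [0.6502 0.0301]
9.29 (0.0003, 0.0015) (0.0005, 0.003) expect [0.6501 0.027 ]
9.37 (0.0002, 0.0015) (0.0003, 0.003) expect [0.6498 0.0239]
9.45 (0.0001, 0.0015) (0.0, 0.003) expect [0.6493 0.0209]
9.53 (-0.0001, 0.0015) (-0.0002, 0.003) expect [0.6485 0.0179]
9.61 (-0.0002, 0.0015) (-0.0004, 0.003) expect [0.6475 0.0149]
9.69 (-0.0003, 0.0015) (-0.0007, 0.003) expect [0.6462 0.0121]
9.77 (-0.0004, 0.0015) (-0.0009, 0.0029) expect [0.6447 0.0094]
9.85 (-0.0005, 0.0014) (-0.0011, 0.0028) expect [0.6431 0.0068]
9.93 (-
[... 353 characters left out ...]
.0023, 0.002) expect [ 0.6292 -0.0052]
10.41 (-0.0012, 0.0009) (-0.0025, 0.0018) expect [ 0.6263 -0.0065]
10.49 (-0.0013, 0.0008) (-0.0026, 0.0016) expect [ 0.6234 -0.0076]
10.57 (-0.0013, 0.0007) (-0.0027, 0.0014) expect [ 0.6205 -0.0084]
10.65 (-0.0014, 0.0006) (-0.0028, 0.0011) expect [ 0.6174 -0.009 ]
10.73 (-0.0014, 0.0005) (-0.0029, 0.0009) expect [ 0.6143 -0.0094]
10.81 (-0.0015, 0.0004) (-0.003, 0.0007) expect [ 0.6113 -0.0095]
10.89 (-0.0015, 0.0003) (-0.003, 0.0004) expect [ 0.6082 -0.0094]
10.97 (-0.0015, 0.0001) (-0.003, 0.0002) expect [ 0.6051 -0.009 ]
11.05 (-0.0015, 0.0) (-0.003, -0.0) expect [ 0.6021 -0.0083]
11.13 (-0.0015, -0.0001) (-0.003, -0.0003) expect [ 0.5991 -0.0075]
```

Call:
servo_tool(
  motion=[
    [0,0.001,0.0011,0.001,0,0,0],
    [0,0.002,0.0023,0.001,0,0,0],
    [0,0.002,0.0023,0.001,0,0,0],
  ],
)

```text
clock: 16.12
position: [0.6452, 0.0483, 0.1261]
ee_rot: [0.995, -0.096, 0.001, -0.0]
ft_force: [2.8, 3.7, -6.1]
grip_width: 0.172
```

Call:
servo_tool(
  motion=[
    [0,0.0009,0.0012,0,0,0,0],
    [0,0.0019,0.0024,0,0,0,0],
    [0,0.0019,0.0024,0,0,0,0],
  ],
)

```text
clock: 16.5
position: [0.6466, 0.0454, 0.1261]
ee_rot: [0.995, -0.096, 0.001, -0.0]
ft_force: [3.3, 3.9, -6.3]
grip_width: 0.174
```

Call:
servo_tool(
  motion=[
    [0,0.0009,0.0013,0,0,0,0],
    [0,0.0017,0.0026,0,0,0,0],
    [0,0.0017,0.0026,0,0,0,0],
  ],
)

```text
clock: 16.88
position: [0.6478, 0.0424, 0.1261]
ee_rot: [0.995, -0.096, 0.001, -0.0]
ft_force: [2.6, 4.1, -6.2]
grip_width: 0.171
```

Call:
servo_tool(
  motion=[
    [0,0.0007,0.0013,0,0,0,0],
    [0,0.0014,0.0027,0,0,0,0],
    [0,0.0014,0.0027,0,0,0,0],
  ],
)

```text
clock: 17.25
position: [0.6486, 0.0396, 0.1261]
ee_rot: [0.995, -0.096, 0.001, -0.0]
ft_force: [3.7, 4.5, -6.3]
grip_width: 0.171
```

Call:
servo_tool(
  motion=[
    [0,0.0006,0.0014,0,0,0,0],
    [0,0.0012,0.0028,0,0,0,0],
    [0,0.0012,0.0028,0,0,0,0],
  ],
)

```text
clock: 17.62
position: [0.6493, 0.0363, 0.126]
ee_rot: [0.995, -0.096, 0.001, -0.0]
ft_force: [3.9, 3.5, -5.9]
grip_width: 0.171
```

Call:
servo_tool(
  motion=[
    [0,0.0005,0.0014,0,0,0,0],
    [0,0.001,0.0029,0,0,0,0],
    [0,0.001,0.0029,0,0,0,0],
  ],
)

```text
clock: 18.0
position: [0.6497, 0.0331, 0.1261]
ee_rot: [0.995, -0.096, 0.001, -0.0]
ft_force: [4.4, 2.7, -5.9]
grip_width: 0.164
```

Call:
servo_tool(
  motion=[
    [0,0.0004,0.0015,0,0,0,0],
    [0,0.0008,0.0029,0,0,0,0],
    [0,0.0008,0.0029,0,0,0,0],
  ],
)

```text
clock: 18.38
position: [0.6498, 0.0301, 0.1261]
ee_rot: [0.995, -0.096, 0.001, 0.0]
ft_force: [3.8, 2.4, -5.3]
grip_width: 0.169
```

Call:
servo_tool(
  motion=[
    [0,0.0003,0.0015,0,0,0,0],
    [0,0.0005,0.003,0,0,0,0],
    [0,0.0005,0.003,0,0,0,0],
  ],
)

```text
clock: 18.75
position: [0.6497, 0.027, 0.126]
ee_rot: [0.995, -0.096, 0.001, 0.0]
ft_force: [4.2, 1.9, -4.4]
grip_width: 0.173
```

Call:
servo_tool(
  motion=[
    [0,0.0002,0.0015,0,0,0,0],
    [0,0.0003,0.003,0,0,0,0],
    [0,0.0003,0.003,0,0,0,0],
  ],
)

```text
clock: 19.12
position: [0.6494, 0.024, 0.126]
ee_rot: [0.995, -0.096, 0.001, 0.0]
ft_force: [4.2, 1.5, -6.0]
grip_width: 0.174
```

Call:
servo_tool(
  motion=[
    [0,0.0001,0.0015,0,0,0,0],
    [0,0.0,0.003,0,0,0,0],
    [0,0.0,0.003,0,0,0,0],
  ],
)

```text
clock: 19.5
position: [0.6487, 0.0209, 0.126]
ee_rot: [0.995, -0.096, 0.001, 0.0]
ft_force: [4.1, 1.1, -4.6]
grip_width: 0.17
```

Call:
servo_tool(
  motion=[
    [0,-0.0001,0.0015,0,0,0,0],
    [0,-0.0002,0.003,0,0,0,0],
    [0,-0.0002,0.003,0,0,0,0],
  ],
)

```text
clock: 19.88
position: [0.6479, 0.018, 0.126]
ee_rot: [0.995, -0.096, 0.001, 0.0]
ft_force: [5.2, 0.7, -3.7]
grip_width: 0.167
```

Call:
servo_tool(
  motion=[
    [0,-0.0002,0.0015,0,0,0,0],
    [0,-0.0004,0.003,0,0,0,0],
    [0,-0.0004,0.003,0,0,0,0],
  ],
)

```text
clock: 20.25
position: [0.6468, 0.0153, 0.126]
ee_rot: [0.995, -0.096, 0.001, 0.0]
ft_force: [5.5, 1.2, -3.1]
grip_width: 0.166
```

Call:
servo_tool(
  motion=[
    [0,-0.0003,0.0015,0,0,0,0],
    [0,-0.0007,0.003,0,0,0,0],
    [0,-0.0007,0.003,0,0,0,0],
  ],
)

```text
clock: 20.62
position: [0.6455, 0.0124, 0.126]
ee_rot: [0.995, -0.096, 0.001, 0.0]
ft_force: [4.4, -0.2, -1.5]
grip_width: 0.17
```

Call:
servo_tool(
  motion=[
    [0,-0.0004,0.0015,0,0,0,0],
    [0,-0.0009,0.0029,0,0,0,0],
    [0,-0.0009,0.0029,0,0,0,0],
  ],
)

```text
clock: 21.0
position: [0.644, 0.0098, 0.126]
ee_rot: [0.995, -0.096, 0.001, 0.0]
ft_force: [4.8, 0.2, -2.2]
grip_width: 0.172
```

Call:
servo_tool(
  motion=[
    [0,-0.0005,0.0014,0,0,0,0],
    [0,-0.0011,0.0028,0,0,0,0],
    [0,-0.0011,0.0028,0,0,0,0],
  ],
)

```text
clock: 21.38
position: [0.6423, 0.0073, 0.1259]
ee_rot: [0.995, -0.096, 0.001, 0.0]
ft_force: [5.2, -0.8, 0.1]
grip_width: 0.171
```

Call:
servo_tool(
  motion=[
    [0,-0.0007,0.0014,0,0,0,0],
    [0,-0.0014,0.0027,0,0,0,0],
    [0,-0.0014,0.0027,0,0,0,0],
  ],
)

```text
clock: 21.75
position: [0.6403, 0.0049, 0.1259]
ee_rot: [0.995, -0.096, 0.001, 0.0]
ft_force: [3.4, -0.5, 1.7]
grip_width: 0.166
```

Call:
servo_tool(
  motion=[
    [0,-0.0008,0.0013,0,0,0,0],
    [0,-0.0016,0.0026,0,0,0,0],
    [0,-0.0016,0.0026,0,0,0,0],
  ],
)

```text
clock: 22.12
position: [0.6381, 0.0026, 0.1259]
ee_rot: [0.995, -0.096, 0.0, 0.0]
ft_force: [3.5, -2.5, 5.3]
grip_width: 0.169
```

Call:
servo_tool(
  motion=[
    [0,-0.0009,0.0012,0,0,0,0],
    [0,-0.0018,0.0025,0,0,0,0],
    [0,-0.0018,0.0025,0,0,0,0],
  ],
)

```text
clock: 22.5
position: [0.6359, 0.0007, 0.1258]
ee_rot: [0.995, -0.096, 0.0, 0.0]
ft_force: [2.4, -3.0, 5.5]
grip_width: 0.167
```

Call:
servo_tool(
  motion=[
    [0,-0.001,0.0012,0,0,0,0],
    [0,-0.002,0.0023,0,0,0,0],
    [0,-0.002,0.0023,0,0,0,0],
  ],
)

```text
clock: 22.88
position: [0.6334, -0.0011, 0.1258]
ee_rot: [0.995, -0.096, 0.0, 0.0]
ft_force: [3.8, -2.7, 4.9]
grip_width: 0.174
```

Call:
servo_tool(
  motion=[
    [0,-0.0011,0.0011,0,0,0,0],
    [0,-0.0021,0.0021,0,0,0,0],
    [0,-0.0021,0.0021,0,0,0,0],
  ],
)

```text
clock: 23.25
position: [0.6315, -0.0025, 0.1259]
ee_rot: [0.995, -0.096, 0.001, -0.0]
ft_force: [6.4, -1.5, 3.9]
grip_width: 0.171
```

Call:
servo_tool(
  motion=[
    [0,-0.0006,0.0005,0,0,0,0],
    [0,-0.0011,0.001,0,0,0,0],
    [0,-0.0011,0.001,0,0,0,0],
  ],
)

```text
clock: 23.62
position: [0.6309, -0.0028, 0.1259]
ee_rot: [0.995, -0.096, 0.002, -0.0]
ft_force: [10.5, -0.8, 1.4]
grip_width: 0.167
```

```bash
python3 where.py
```

```text
clk 23.625 pos [ 0.6309 -0.0028  0.1259] r 0.0374 dial 3.9740131684469584 F [10.5 -0.8  1.4] 0.1668207917655797
Ftan(cw) -8.580756735244918 Frad 6.109985572485149
```

Call:
servo_tool(
  motion=[
    [0,-0.0004,0.0004,0,0,0,0],
    [0,-0.0008,0.0007,0,0,0,0],
    [0,-0.0008,0.0007,0,0,0,0],
  ],
)

```text
clock: 24.0
position: [0.6305, -0.003, 0.126]
ee_rot: [0.995, -0.096, 0.002, -0.001]
ft_force: [12.8, 0.7, -0.1]
grip_width: 0.17
```

```bash
python3 where.py
```

```text
clk 24.0 pos [ 0.6305 -0.003   0.126 ] r 0.0374 dial 3.986623476797816 F [12.8  0.7 -0.1] 0.16993084863241456
Ftan(cw) -11.355341299228122 Frad 5.920663222883272
```

The dial is stopped: 11 N tangential against 2–4 N running friction, and the TCP hardly moves. Back off, let go, lift, and go over the cover handle.

Call:
servo_tool(
  motion=[
    [0,0.0022,-0.002,0,0,0,0],
    [0.5,0.0022,-0.002,0,0,0,0],
    [0.5,0.0022,-0.002,0,0,0,0],
    [0.5,0.0022,-0.002,0,0,0,0],
    [0.5,0.0022,-0.002,-0.03,0,0,0],
    [0.5,0.0022,-0.002,-0.075,0,0,0],
    [0.5,-0.02,0.04,-0.075,0,0,0],
    [0.5,-0.05,0.09,-0.075,0,0,0],
    [0.5,-0.084,0.14,-0.075,0,0,0],
    [0.5,-0.084,0.151,-0.075,0,0,0],
    [0.5,-0.084,0.151,-0.075,0,0,0],
    [0.5,-0.084,0.151,-0.075,0,0,0],
  ],
)

```text
clock: 25.5
position: [0.5181, -0.1343, 0.2002]
ee_rot: [0.996, -0.095, -0.0, -0.0]
ft_force: [0.8, -0.1, 0.6]
grip_width: 0.5
```

Run:
```python
from h import *
np.set_printoptions(precision=4,suppress=True)
for c in ["wrist","scene"]:
    o=monitor.get_obs(); p,d=snap(c); W=cloud(c,d,o); cv2.imwrite(f"pics/bar_{c}.png",p)
    m=(d>0)&(W[...,2]>.128)&(W[...,2]<.145)&(np.hypot(W[...,0]-.519,W[...,1]+.135)<.075)
    if c=="wrist": m&=(p.max(2)<140)
    print(c,m.sum(),W[m].mean(0),np.percentile(W[m][:,2],[5,50,95]),cv2.minAreaRect((W[m][:,:2]*1000).astype(np.float32)))
print(o["position"],o["clock"])
```

```text
wrist 3551 [ 0.5183 -0.1308  0.1377] [0.1358 0.1379 0.1391] ((517.6055297851562, -135.329833984375), (109.323974609375, 13.823180198669434), 78.5943603515625)
scene 541 [ 0.5214 -0.1371  0.1352] [0.1289 0.1362 0.1391] ((519.1588745117188, -135.70700073242188), (109.82283782958984, 18.571102142333984), 77.80889892578125)
[ 0.518  -0.1343  0.2001] 25.55
```

View pics/bar_wrist.png

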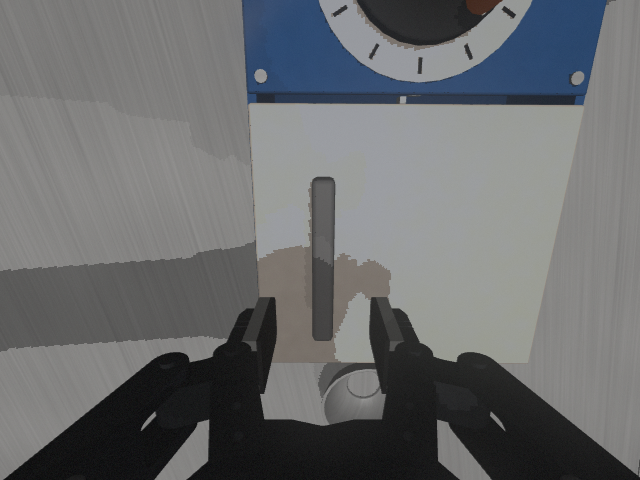

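Wrist view: bar from (323,178) to (322,340), upright in the picture and midway between the jaws; measured (0.518,-0.135), top 0.138. Bowl at (355,395) is clear.

Call:
servo_tool(
  motion=[
    [0.5,0,0.001,0.045,0,0,0],
    [0.5,0,0.001,0.089,0,0,0],
    [0.5,0,0.001,0.089,0,0,0],
    [0,0,0.001,0.089,0,0,0],
    [0,0,0.001,0.089,0,0,0],
    [0,0,0.001,0.089,0,0,0],
    [0,0,0.001,0.089,0,0,0],
  ],
  grip_force=40,
)

```text
clock: 26.48
position: [0.5185, -0.1369, 0.1135]
ee_rot: [0.995, -0.096, 0.002, -0.0]
ft_force: [-0.4, 0.8, 6.6]
grip_width: 0.151
```

Call:
servo_tool(
  motion=[
    [0,0.003,0,-0.002,0,0,0],
    [0,0.006,0,-0.002,0,0,0],
    [0,0.006,0,-0.002,0,0,0],
  ],
)

```text
clock: 26.85
position: [0.5234, -0.1379, 0.1135]
ee_rot: [0.995, -0.096, 0.0, -0.0]
ft_force: [-1.0, 3.1, -0.6]
grip_width: 0.158
```

The cover moved 5 mm with about 3 N, so it is unlocked. Sliding on.

Call:
servo_tool(
  motion=[
    [0,0.006,0,0,0,0,0],
    [0,0.014,0,0,0,0,0],
    [0,0.022,0,0,0,0,0],
    [0,0.03,0,0,0,0,0],
    [0,0.038,0,0,0,0,0],
    [0,0.046,0,0,0,0,0],
    [0,0.054,0,0,0,0,0],
    [0,0.062,0,0,0,0,0],
    [0,0.07,0,0,0,0,0],
    [0,0.076,0,0,0,0,0],
    [0,0.081,0,0,0,0,0],
    [0,0.085,0,0,0,0,0],
    [0,0.085,0,0,0,0,0],
    [0,0.085,0,0,0,0,0],
  ],
)

```text
clock: 28.6
position: [0.606, -0.1543, 0.1135]
ee_rot: [0.995, -0.096, -0.001, -0.0]
ft_force: [-6.4, 4.6, 7.9]
grip_width: 0.153
```

Call:
servo_tool(
  motion=[
    [0,-0.001,0,0,0,0,0],
    [0.5,-0.001,0,0,0,0,0],
    [0.5,-0.001,0,0,0,0,0],
    [0.5,-0.001,0,0,0,0,0],
    [0.5,-0.001,0,0,0,0,0],
    [0.5,-0.001,0,-0.04,0,0,0],
    [0.5,-0.001,0,-0.09,0,0,0],
    [0.5,-0.001,0,-0.13,0,0,0],
    [0.5,-0.001,0,-0.13,0,0,0],
    [0.5,-0.001,0,-0.13,0,0,0],
  ],
)

```text
clock: 29.85
position: [0.6051, -0.1541, 0.2426]
ee_rot: [0.995, -0.096, -0.0, -0.0]
ft_force: [-0.8, 0.4, -0.5]
grip_width: 0.496
```

Run:
```python
from h import *
np.set_printoptions(precision=4,suppress=True)
for c in ["wrist","scene"]:
    o=monitor.get_obs(); p,d=snap(c); W=cloud(c,d,o); cv2.imwrite(f"pics/end_{c}.png",p)
    m=(d>0)&(W[...,2]>.128)&(W[...,2]<.145)&(np.hypot(W[...,0]-.605,W[...,1]+.153)<.075)
    if c=="wrist": m&=(p.max(2)<140)
    b=np.array(cv2.minAreaRect((W[m][:,:2]*1000).astype(np.float32))[0])/1000
    s=np.array([.5176,-.1353]) if c=="wrist" else np.array([.5192,-.1357])
    print(c,m.sum(),b,"opened",np.dot(b-s,[.9816,-.1908]))
for t in ["pill_jar","rinse_bottle","steel_bowl"]:
    print(t,[toworld("scene",r["point"]) for r in models.boxes_of("scene",t)[:2]])
print(o["position"],o["ft_force"],o["clock"])
```

```text
wrist 2574 [ 0.6059 -0.1528] opened 0.09000550567016612
scene 613 [ 0.6074 -0.1535] opened 0.08995785138427739
pill_jar [array([0.8109, 0.0269, 0.0608])]
rinse_bottle [array([0.6759, 0.1803, 0.0784])]
steel_bowl [array([ 0.5092, -0.34  ,  0.028 ])]
[ 0.6049 -0.154   0.2421] [ 0.2913 -0.1656 -0.5619] 29.9
```

View pics/end_scene.png

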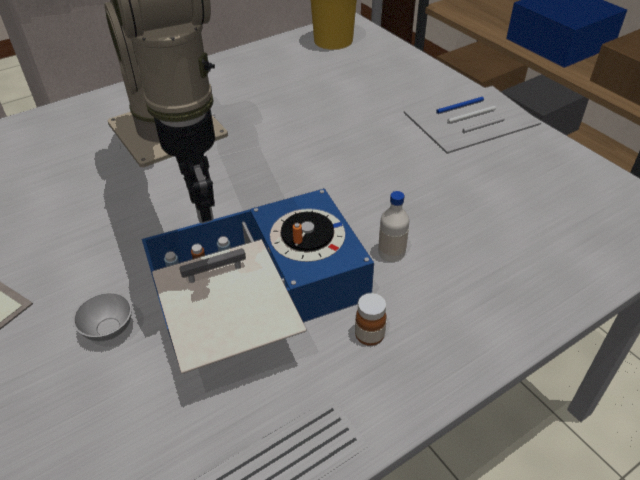

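The cover is open (bar at (213,262), vials visible at (197,250)), the gripper is clear above it, and the jar, bottle and bowl have not moved.

```bash
python3 -c "
from workcell import ticket; print(ticket.hand_in())"
```

```text
the job is handed in; nothing more can be done
None
```

The lockbox is open and the job was handed in at about 30 s of the 72 s allowed; no verdict is reported.

- **Dial:** I gripped the orange handle and wound clockwise to about 15.13 rad. Red the third time is 15.184, so that is 3° off. I then wound back anticlockwise to about 7.81 rad; blue the second time is 7.854, about 2.5° off. Last came 3 mm steps clockwise until the lock stopped the dial at about 10.27 rad. The push on the handle there was about 11 N, against the 22 N limit.
- **Cover:** I slid it by its grey handle away from the robot and let go. Two cameras both measured it open by 90 mm.
- **Last checks:** the gripper was clear, with almost no force at the wrist. The jar, bottle and bowl were within about 3 mm of where they started.
- **One disagreement:** at the red stop, a rough reading of the scene picture put the pointer about 9° short of red. The wrist camera and the tool position both put it 3° short. I went with those two; either reading is within the 12° allowed.

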